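Click the packing tally wheel round to its index

TASK

The batch of gift boxes is packed: bring the tally counter back to its mark. With a fingertip, gently flick the lobed edge of the wheel anticlockwise (seen from above), one click at a time, until the lobe with the raised stud rests exactly opposite the pointed index and never a click beyond it; let the wheel come to rest one click short of the index before you give it the last flick. Push the wheel only, leave the boxes and the vial standing where they are, and take your hand away at the end.

Things in the scene. Friction and masses are not known exactly. Their poses are not given: they have to be found in the camera images.
- tally_wheel (a joint): Wheel angle, rad; grows anticlockwise seen from above; 0 with the studded lobe opposite the index. Sprung clicks every 0.785 rad: pushed over half-way (0.393) it slips on into the next click, less and it falls back. Well damped: it does not run on when released. A push of 3 to 6 N at a lobe moves it. It starts at rest 2, 3 or 4 clicks short of the index (about -1.57, -2.36, -3.14).
- hub (a point): Axle centre at the height of the wheel's upper face, 60 mm above the bench; fixed to the counter, x towards the index, z up. The aluminium wheel lies level: a disc of 44 mm radius with 8 equal radial lobes 45 degrees apart, out to 72 mm radius, 12 mm wide, round-ended. All 20 mm thick, 40 to 60 mm above the bench. Gaps between lobes are open from above. A small hub button stands 7 mm higher.
- counter: The tally counter, screwed to the bench. Origin: on the axle at bench height, x towards the index. Grey base plate 190 x 150 mm, 12 mm thick, its centre 10 mm from the axle towards the index; a pedestal of 36 mm radius stands under the wheel's disc. Below the lobes and gaps there is only this plate.
- stud (a point): Top centre of the raised round brass stud, 13 mm across and 18 mm tall, that stands on one of the lobes, 56 mm from the axle, its top 78 mm above the bench. It turns with the wheel; the direction from hub to stud is the direction of that lobe.
- index_tip (a point): Tip of the pointed brass index, fixed to the counter 73 mm from the axle at wheel height (60 mm above the bench). The index post behind it is 22 x 26 mm, 62 mm tall, and reaches out to 103 mm from the axle. It stands on the side away from the robot.
- box_a_mid (a point): Centre of a closed round white gift box, 74 mm across, 75 mm tall, loose; leave it alone. It stands beside or beyond the counter.
- box_b_mid (a point): Centre of a second, equal closed gift box, loose; leave it alone.
- open_box_mid (a point): Centre of an open round white box with pale blue beads in it, 72 mm across, 50 mm tall, loose; leave it alone.
- vial_mid (a point): Centre of an upright amber glass vial with a brass cap, 24 mm across, 76 mm tall, loose and easily tipped; leave it alone.
Mind the look-alikes: they are no part of the job. There is more than one size of the counter; the job needs the larger.

How it is judged:
By the outcome, as a careful person would: the job done as asked, in the order asked, and still so for the second after the job is handed in, with the robot touching nothing.
It also fails if it takes over 54 s, if anything falls off the work surface, if the arm or the gripper's body presses on something with over 40 N, if the wrist force passes 120 N, or if a joint passes its speed limit or range.

ROBOT

A 6-joint arm with a two-finger parallel gripper is mounted at the origin on the work surface. World frame = base frame: x ahead of the robot, y to its left, z up, the work surface at z = 0. Lengths are in m, angles in degrees, forces in N, time in s.
With the tool pointing down it reaches from about 0.325 to 0.775 m from the base axis. Payload 5.5 kg.
Tool frame: the origin (TCP) lies midway between the tips of the shut fingers; the grasp point (between the pads) lies 19 mm behind it; z points along the fingers, y is the direction in which the jaws open and shut (so a half turn about z gives the same grasp; the last joint's range is limited). The gripper opens to 88 mm and grips with 3 to 60 N. Pads are 20 mm wide; open, the fingers measure 115 mm over their backs; the gripper's body (75 mm by 178 mm) begins 61 mm behind the grasp point.
Start: joints at [-76.874, 5.22, 70.514, -0, 104.267, -3.249], TCP at [0.169, -0.576, 0.223] pointing down, gripper open.
Joint ranges: [-164.24, 164.24], [-49.07, 125.15], [9.68, 141.18], [-86.29, 266.29], [3.28, 154.24], [-151.56, 151.56]. Speed limits (degrees/s): [147.25, 147.25, 172.46, 180, 180, 180].

INTERFACE

Orientations are given as [roll, pitch, yaw] about the fixed x, y, z axes, in that order (R = Rz(yaw) Ry(pitch) Rx(roll)).
In Python, from station import * gives the robot as it stands.
- The arm moves only by the shell command python3 -m handwheel 'ROWS' [OPENING] [FORCE]. ROWS is a JSON object of lists of equal length, an entry for each row: "dp": the shift along the tool's x, y, z in m, a list of three; "rotation": the turn, a rotation vector about the tool's x, y, z in rad, a list of three. In form: {"dp": [[dx, dy, dz], ...], "rotation": [[rx, ry, rz], ...]}. A call has 1 to 5 rows; each row shifts and turns the commanded pose from where the row before left it, along the tool's axes as they then stand; what a row does not reach is not made up. A row lasts 1/8 s, in which the tool goes at most 62.5 mm and 10.7 degrees, less where a joint would pass 70% of its speed; a pose out of reach is approached as far as the arm can. A call with a gripper value outside its range is refused whole. OPENING is the opening, from -1 (shut) to 1 (fully open), set as the call begins (- or left out, the last holds). The fingers move at their own pace and stop on an object; FORCE is the grip in N (left out, the last holds). Time passes only in rows, so rows that do not move let the fingers close. It gives the time, the measured TCP pose, the force and the opening at its end, in the units of the state.
- get_state(): the state, without advancing time (a new reading comes with each control period).
- read_camera(name): name is "scene" or "top"; returns a dict with "color" (480x640x3 uint8, red, green, blue), "camera_matrix" (3x3 intrinsics, pixels), "camera_from_world" (4x4, takes a point from world to camera coordinates). Camera axes: x right, y up, looking along -z (the intrinsics and any distortion apply to the point x, -y, -z); pixel columns grow to the right and rows downward; lengths in m; the calibration is good to about 2 mm. A picture is of the moment at which its call begins. There is no depth.
- close_job(): hands the job in, once; it reports no verdict.
Trained networks look in a picture, given as the dict that the camera call returned (one of the last four; its "shot" number tells which), for a name from the list of things; names that differ only in an ending like _2 or _b are one class to them, and where a whole thing is asked for, a point or a joint stands for the part that bears it (a point fixed in the world has none). Each returns a list of dicts, best first, with "conf" (0 to 1); they miss things now and then, are a little off and sometimes report something else, mostly with a low value. They report only what shows in the picture. A call takes as long as a camera call. They do not tell look-alikes from the thing itself.
- find_in(name, picture): "extent" ([left, top, right, bottom] in pixels, round what is visible of it).
The state is a dict: "t": time; "joints": joint angles; "qvel": joint speeds; "joint_efforts": joint torques, N m; "tcp_pos": TCP position; "eef_rot": TCP orientation; "wrist_force": force on the tool from outside, world axes, zero at the start; "torque": the same for the moment, N m; "gripper_width": finger opening in m.
Only numpy, scipy, OpenCV 4.12 (cv2) and the standard library are available. Lean on these libraries where they do the work, as an engineer would, in place of code of your own. Each camera call takes 0.05 s, during which the arm holds its last target. There are 200 camera calls.

## Working session

There is one attempt and no reset: what is moved stays moved. The work goes in short steps, Python scripts to look and compute and a shell command to move; the robot and the scene stay as the last step left them, time stands still between calls to the robot, and variables do not carry over. Pictures are saved under pics/ and viewed, about 8 in all and at most 12, crops included, and the job is handed in when it is done.

```bash
mkdir -p pics; python3 - <<'E'
from station import *
import cv2,numpy as np
for n in("scene","top"):
    p=read_camera(n); cv2.imwrite(f"pics/{n}0.png",p["color"][:,:,::-1])
    print(n,p["camera_matrix"].tolist(),np.round(p["camera_from_world"],4).tolist(),[k for k in p])
    for k in("counter","tally_wheel","stud","index_tip","vial_mid","box_a_mid","open_box_mid"):
        print(k,[(np.round(d["extent"]).tolist(),round(d["conf"],2)) for d in find_in(k,p)][:4])
print(get_state())
E
```

```text
scene [[490.6783652697476, 0.0, 321.95644613197805], [0.0, 490.6783652697476, 235.11440263695218], [0.0, 0.0, 1.0]] [[-0.4703, 0.8825, -0.0094, 0.2367], [-0.5943, -0.3088, 0.7426, 0.2875], [0.6524, 0.3548, 0.6697, -1.3773], [0.0, 0.0, 0.0, 1.0]] ['color', 'camera_matrix', 'camera_from_world', 'shot']
counter [([215.0, 165.0, 278.0, 209.0], 0.82), ([250.0, 203.0, 346.0, 282.0], 0.55), ([194.0, 199.0, 234.0, 249.0], 0.42)]
tally_wheel [([268.0, 200.0, 335.0, 254.0], 0.91), ([226.0, 164.0, 265.0, 190.0], 0.77), ([249.0, 203.0, 344.0, 284.0], 0.27), ([369.0, 229.0, 408.0, 283.0], 0.22)]
stud [([269.0, 203.0, 335.0, 250.0], 0.81), ([228.0, 166.0, 267.0, 186.0], 0.7)]
index_tip [([217.0, 163.0, 280.0, 213.0], 0.94), ([251.0, 200.0, 344.0, 284.0], 0.74)]
vial_mid [([309.0, 282.0, 322.0, 316.0], 0.72), ([267.0, 200.0, 336.0, 255.0], 0.29)]
box_a_mid [([196.0, 201.0, 234.0, 250.0], 0.73)]
open_box_mid [([210.0, 264.0, 253.0, 312.0], 0.83)]
top [[477.3940211779376, 0.0, 328.2545040673208], [0.0, 477.3940211779376, 247.58048759386065], [0.0, 0.0, 1.0]] [[-0.0203, -0.9995, 0.0224, 0.0224], [0.99
[... 598 characters left out ...]
357.0, 155.0, 401.0, 205.0], 0.75)]
{'t': 0.8, 'joints': array([-7.68734266e+01,  5.21648677e+00,  7.05129051e+01,  2.26403782e-04,
        1.04267873e+02, -3.24835712e+00]), 'qvel': array([-0.13905385, -0.02732662, -0.01782109, -0.01216508, -0.03516735,
       -0.06249678]), 'joint_efforts': array([-3.01312537e-05, -4.46139157e+01, -4.06486237e+01,  6.98352163e-02,
        1.92267657e-02, -7.11581791e-06]), 'tcp_pos': array([ 0.16915787, -0.57567075,  0.22267421]), 'eef_rot': array([ 1.79997257e+02, -6.40880250e-05,  1.63749864e+01]), 'wrist_force': array([-0.01705063, -0.43385514,  0.90499223]), 'torque': array([ 0.04703359, -0.0051585 ,  0.02003826]), 'gripper_width': 0.08800712064513858}
```

View pics/top0.png

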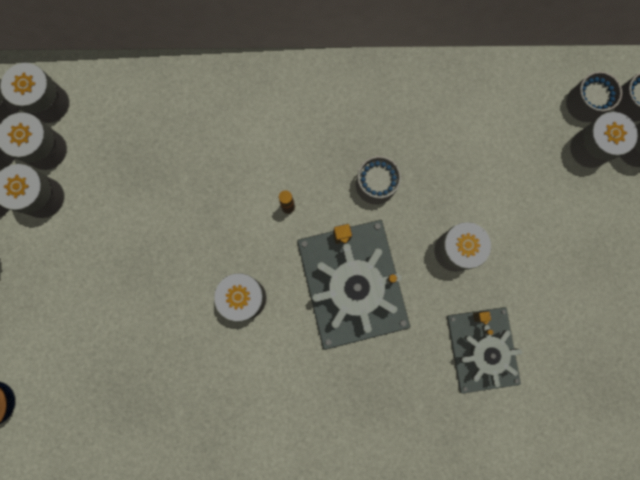

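View pics/scene0.png

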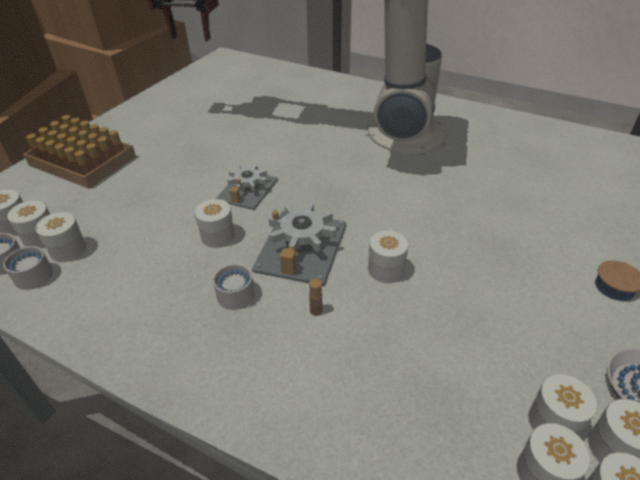

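The top view (x up, y left) shows two counters: the larger at (357,287), stud at (392,279), index at (343,233), and a smaller look-alike at (492,355). I choose the larger. Other brass-coloured items that could mislead are the vial at (286,201) and the box emblems at (238,297) and (468,245).

```bash
cat > h.py <<'E'
from station import *
import cv2,numpy as np
def ray(p,uv,z):
    K=p["camera_matrix"];T=np.array(p["camera_from_world"]);R,t=T[:3,:3],T[:3,3]
    d=np.linalg.inv(K)@[uv[0],uv[1],1]; d=R.T@(d*[1,-1,-1]); c=-R.T@t
    return c+d*(z-c[2])/d[2]
def proj(p,X):
    q=np.array(p["camera_from_world"])@[*X,1]; q=p["camera_matrix"]@(q[:3]*[1,-1,-1]); return q[:2]/q[2]
def blobs(p,box):
    l,t,r,b=box; c=p["color"][t:b,l:r].astype(int)
    m=((c[:,:,0]-c[:,:,2]>70)).astype(np.uint8)
    n,_,s,ce=cv2.connectedComponentsWithStats(m)
    return [(s[i,4],(ce[i]+[l,t]).round(1)) for i in range(1,n) if s[i,4]>5]
def crop(p,box,f,name):
    l,t,r,b=box; cv2.imwrite(name,cv2.resize(p["color"][t:b,l:r,::-1],None,fx=f,fy=f,interpolation=cv2.INTER_CUBIC))
E
python3 - <<'E'
from h import *
p=read_camera("top"); B=(290,210,420,360)
print(blobs(p,B)); crop(p,B,4,"pics/c1.png")
for n,uv,z in(("hub",(357.5,286.5),.067),("stud",(392.5,278.5),.078),("idx",(343,232.5),.062),("vial",(286,196),.076),("boxL",(238,297),.075),("boxR",(469,244),.075),("open",(379,178),.05)): print(n,ray(p,uv,z).round(4))
E
```

```text
[(np.int32(208), array([342.7, 232.4])), (np.int32(38), array([392.5, 278. ]))]
hub [ 0.5326 -0.0326  0.067 ]
stud [ 0.5434 -0.0861  0.078 ]
idx [ 0.6192 -0.0123  0.062 ]
vial [0.6767 0.077  0.076 ]
boxL [0.5197 0.1517 0.075 ]
boxR [ 0.5955 -0.2092  0.075 ]
open [ 0.7112 -0.0746  0.05  ]
```

View pics/c1.png

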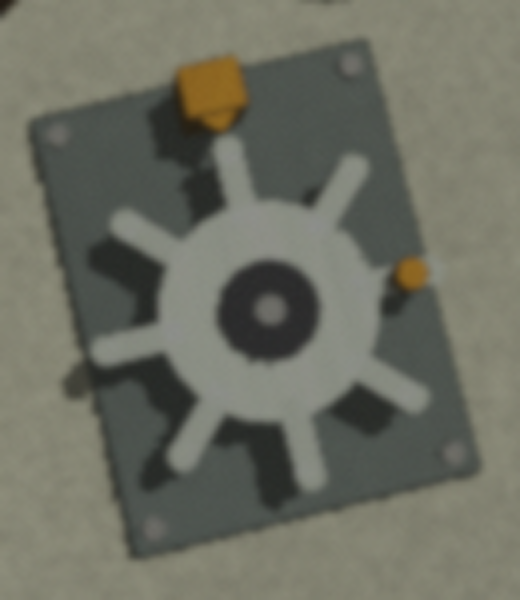

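The crop confirms it: hub button at crop (269,309), stud at (411,272), index tip at (222,128). The stud is about 90° clockwise of the index, so 2 clicks short. Hub is about (0.531,-0.032) and index yaw about 12.8°. Plan: shut fingers go down into the gap at bearing 170° on the robot side (r = 70 mm), then follow a 45° arc around the hub for each click.

```bash
R='[0,0,0],[0,0,0],[0,0,0],[0,0,0],[0,0,0]'
python3 -m handwheel '{"dp":[[0.0292,-0.03,0],[0.0292,-0.03,0],[0.0292,-0.03,0],[0.0292,-0.03,0],[0.0292,-0.03,0]],"rotation":[[0,0,0],[0,0,0],[0,0,0],[0,0,0],[0,0,0]]}' -1 20
python3 -m handwheel '{"dp":[[0.0292,-0.03,0],[0.0292,-0.03,0],[0.0292,-0.03,0],[0.0292,-0.03,0],[0.0292,-0.03,0]],"rotation":[[0,0,0],[0,0,0],[0,0,0],[0,0,0],[0,0,0]]}'
python3 -m handwheel '{"dp":[[0.0292,-0.03,0],[0.0292,-0.03,0],[0.0292,-0.03,0],[0.0292,-0.03,0],[0.0292,-0.03,0]],"rotation":[[0,0,0],[0,0,0],[0,0,0],[0,0,0],[0,0,0]]}'
python3 -m handwheel '{"dp":[[0,0,0.02],[0,0,0.02],[0,0,0.02],[0,0,0.02],[0,0,0]],"rotation":[[0,0,-0.18],[0,0,-0.18],[0,0,-0.18],[0,0,-0.18],[0,0,-0.18]]}'
python3 -m handwheel '{"dp":[[0,0,0],[0,0,0],[0,0,0]],"rotation":[[0,0,-0.18],[0,0,-0.035],[0,0,0]]}'
```

```text
t: 1.48
tcp_pos: [0.2674, -0.3894, 0.2228]
eef_rot: [180.0, -0.0, 16.4]
wrist_force: [0.8, -1.1, -0.7]
gripper_width: 0.0415
t: 2.1
tcp_pos: [0.3652, -0.2043, 0.2229]
eef_rot: [180.0, -0.0, 16.4]
wrist_force: [1.7, -0.4, 0.2]
gripper_width: 0.0006
t: 2.72
tcp_pos: [0.463, -0.0191, 0.2229]
eef_rot: [180.0, -0.0, 16.4]
wrist_force: [0.1, 0.2, 1.0]
gripper_width: 0.0008
t: 3.35
tcp_pos: [0.4616, -0.0203, 0.1407]
eef_rot: [-179.8, 0.0, 68.3]
wrist_force: [-1.0, 0.2, 0.1]
gripper_width: 0.0003
t: 3.72
tcp_pos: [0.4626, -0.0205, 0.1428]
eef_rot: [180.0, -0.0, 80.1]
wrist_force: [-0.1, 0.2, 0.2]
gripper_width: 0.0007
```

```bash
python3 -m handwheel '{"dp":[[0,0,0.02],[0,0,0.02],[0,0,0.02],[0,0,0],[0,0,0]],"rotation":[[0,0,0],[0,0,0],[0,0,0],[0,0,0],[0,0,0]]}'
python3 - <<'E'
from h import *
p=read_camera("top");q=read_camera("scene")
crop(p,(270,200,430,370),3,"pics/a.png");crop(q,(220,130,370,300),3,"pics/b.png")
a,b=cv2.imread("pics/a.png"),cv2.imread("pics/b.png"); a=cv2.resize(a,(480,510));b=cv2.resize(b,(300,340))
o=np.zeros((510,780,3),np.uint8);o[:,:480]=a;o[:340,480:]=b;cv2.imwrite("pics/d1.png",o)
E
```

```text
t: 4.35
tcp_pos: [0.4626, -0.0204, 0.0828]
eef_rot: [180.0, -0.0, 80.3]
wrist_force: [-1.0, -0.9, 0.4]
gripper_width: 0.0005
```

View pics/d1.png

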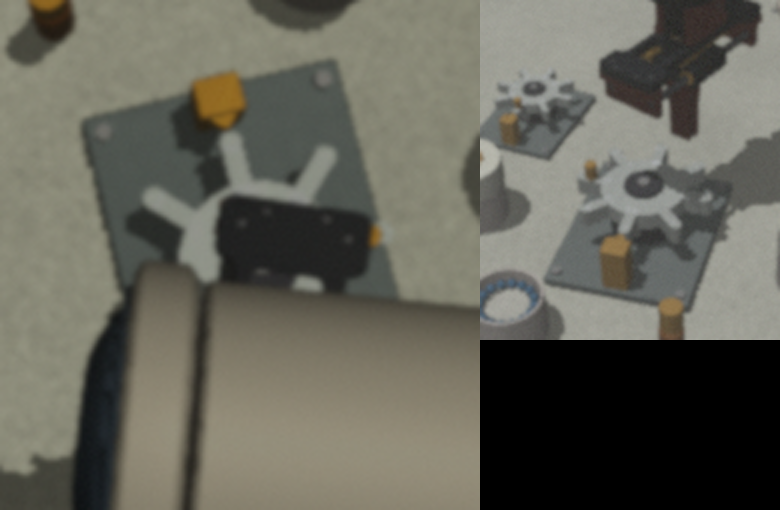

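Top: the arm covers the wheel's robot side, but the studded lobe and lobe tips near the index stay visible. Scene: the fingertip is near full-frame (322,198). I'll check this against the projected pose and the expected lobe tips.

```bash
python3 - <<'E'
from h import *
p=read_camera("scene");s=get_state();print(s["tcp_pos"],proj(p,s["tcp_pos"]))
H=np.array([.5311,-.0322]);im=p["color"][:,:,::-1].copy();im=cv2.resize(im[140:300,220:380],None,fx=4,fy=4,interpolation=cv2.INTER_CUBIC)
def dot(X,c):
    u=(proj(p,X)-[220,140])*4; cv2.circle(im,tuple(int(v) for v in u),3,c,-1)
for k in range(8):
    a=np.radians(12.8+45*k); dot([*(H+.072*np.array([np.cos(a),np.sin(a)])),.06],(0,0,255))
dot(s["tcp_pos"],(0,255,0)); x=s["tcp_pos"].copy();x[2]=.06;dot(x,(255,0,0));dot([*H,.067],(255,0,255))
cv2.imwrite("pics/e1.png",im[:600])
E
```

```text
[ 0.46307982 -0.02050671  0.08359286] [321.99206684 196.54659044]
```

View pics/e1.png

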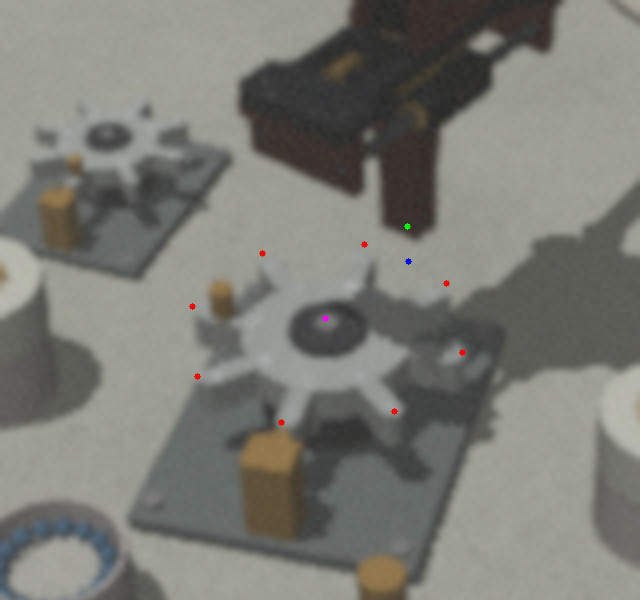

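Projected lobe tips (red) match within a few mm, and the tip's projection (blue) lies mid-gap, slightly far out. I'll go in 2 mm radially and down slowly to z≈0.046, then check the force.

```bash
python3 -m handwheel '{"dp":[[0,0.002,0.009],[0,0,0.01],[0,0,0.01],[0,0,0.008],[0,0,0]],"rotation":[[0,0,0],[0,0,0],[0,0,0],[0,0,0],[0,0,0]]}'
python3 -c "
from h import *
p=read_camera('top');print(blobs(p,(290,210,440,360)))
p=read_camera('scene');print(blobs(p,(230,190,350,290)))"
```

```text
t: 5.12
tcp_pos: [0.4639, -0.0207, 0.0446]
eef_rot: [-179.9, 0.0, 80.3]
wrist_force: [0.8, 0.6, 0.3]
gripper_width: 0.0007
[(np.int32(212), array([342.7, 232.4])), (np.int32(38), array([392.5, 278. ]))]
[]
```

```bash
python3 -m handwheel '{"dp":[[-0.0027,0.00005,0],[-0.0027,0.00005,0],[-0.0027,0.00005,0],[-0.0027,0.00005,0],[-0.0027,0.00005,0]],"rotation":[[0,0,-0.04],[0,0,-0.04],[0,0,-0.04],[0,0,-0.04],[0,0,-0.04]]}'
python3 -m handwheel '{"dp":[[-0.0027,0.00005,0],[-0.0027,0.00005,0],[-0.0027,0.00005,0],[-0.0027,0.00005,0],[0,0,0]],"rotation":[[0,0,-0.04],[0,0,-0.04],[0,0,-0.04],[0,0,-0.04],[0,0,0]]}'
cat > ang.py <<'E'
from h import *
p=read_camera('top');H=np.array([.5308,-.0325])
for n,c in blobs(p,(290,210,440,360)):
    d=ray(p,c,.078)[:2]-H; print(n,c,'stud angle rel index',round(np.degrees(np.arctan2(d[1],d[0]))-12.8,1),'r',round(np.hypot(*d),4))
E
python3 ang.py
```

```text
t: 5.85
tcp_pos: [0.4638, -0.0334, 0.0463]
eef_rot: [179.9, -0.1, 91.8]
wrist_force: [0.4, 3.2, 0.9]
gripper_width: 0.0006
t: 6.48
tcp_pos: [0.4651, -0.0449, 0.0462]
eef_rot: [179.9, -0.0, 100.9]
wrist_force: [-0.3, -0.0, -0.0]
gripper_width: 0.0003
213 [342.7 232.4] stud angle rel index 1.3 r 0.0886
38 [388.9 268.8] stud angle rel index -73.1 r 0.0559
```

```bash
python3 -m handwheel '{"dp":[[-0.0027,0.00005,0],[-0.0027,0.00005,0],[-0.0027,0.00005,0],[0,0,0],[0,0,0]],"rotation":[[0,0,-0.04],[0,0,-0.04],[0,0,-0.04],[0,0,0],[0,0,0]]}'
python3 ang.py
```

```text
t: 7.15
tcp_pos: [0.4667, -0.0528, 0.0457]
eef_rot: [180.0, 0.0, 107.7]
wrist_force: [-0.2, 0.6, -1.1]
gripper_width: 0.0005
212 [342.7 232.4] stud angle rel index 1.3 r 0.0886
36 [386.4 265.1] stud angle rel index -66.1 r 0.056
```

```bash
python3 -m handwheel '{"dp":[[-0.0027,0.00005,0],[0,0,0],[0,0,0],[0,0,0]],"rotation":[[0,0,-0.04],[0,0,0],[0,0,0],[0,0,0]]}'
python3 ang.py
```

```text
t: 7.7
tcp_pos: [0.4676, -0.0557, 0.0457]
eef_rot: [-180.0, 0.0, 110.0]
wrist_force: [0.3, -2.6, 0.5]
gripper_width: 0.0005
212 [342.7 232.4] stud angle rel index 1.3 r 0.0886
37 [379.9 258.5] stud angle rel index -51.5 r 0.0563
```

It slipped, and the following lobe now rests against the finger's back. I'll move on to the gap centre so the wheel can settle freely.

```bash
python3 -m handwheel '{"dp":[[-0.0034,0.0001,0],[-0.0034,0.0001,0],[-0.0034,0.0001,0],[-0.0034,0.0001,0],[0,0,0]],"rotation":[[0,0,-0.05],[0,0,-0.05],[0,0,-0.05],[0,0,-0.05],[0,0,0]]}'
python3 -m handwheel '{"dp":[[0,0,0],[0,0,0],[0,0,0],[0,0,0],[0,0,0]],"rotation":[[0,0,-0.05],[0,0,0],[0,0,0],[0,0,0],[0,0,0]]}'
python3 ang.py
```

```text
t: 8.38
tcp_pos: [0.4735, -0.0674, 0.0456]
eef_rot: [180.0, -0.0, 121.5]
wrist_force: [-0.3, 0.2, 0.3]
gripper_width: 0.0004
t: 9.0
tcp_pos: [0.4735, -0.0675, 0.0456]
eef_rot: [180.0, -0.0, 124.4]
wrist_force: [0.0, 0.2, -0.6]
gripper_width: 0.0006
212 [342.7 232.4] stud angle rel index 1.3 r 0.0886
40 [375.8 255.9] stud angle rel index -43.8 r 0.0562
```

The wheel is at rest one click short (-44°) with the finger free. I'll hold a moment, then give the last flick.

```bash
python3 -m handwheel '{"dp":[[0,0,0],[0,0,0],[0,0,0],[0,0,0],[0,0,0]],"rotation":[[0,0,0],[0,0,0],[0,0,0],[0,0,0],[0,0,0]]}'
python3 ang.py
python3 -m handwheel '{"dp":[[-0.0027,0.00005,0],[-0.0027,0.00005,0],[-0.0027,0.00005,0],[-0.0027,0.00005,0],[-0.0027,0.00005,0]],"rotation":[[0,0,-0.04],[0,0,-0.04],[0,0,-0.04],[0,0,-0.04],[0,0,-0.04]]}'
python3 -m handwheel '{"dp":[[-0.0027,0.00005,0],[-0.0027,0.00005,0],[-0.0027,0.00005,0],[-0.0027,0.00005,0],[-0.0027,0.00005,0]],"rotation":[[0,0,-0.04],[0,0,-0.04],[0,0,-0.04],[0,0,-0.04],[0,0,-0.04]]}'
python3 ang.py
```

```text
t: 9.68
tcp_pos: [0.4735, -0.0676, 0.0456]
eef_rot: [180.0, -0.0, 124.4]
wrist_force: [-0.2, 0.5, 0.4]
gripper_width: 0.0005
213 [342.7 232.4] stud angle rel index 1.3 r 0.0886
40 [375.8 255.9] stud angle rel index -43.8 r 0.0562
t: 10.35
tcp_pos: [0.4817, -0.0777, 0.0455]
eef_rot: [-180.0, -0.1, 135.9]
wrist_force: [-5.1, 1.6, 2.4]
gripper_width: 0.0004
t: 10.98
tcp_pos: [0.4922, -0.0865, 0.0455]
eef_rot: [-179.9, -0.1, 147.4]
wrist_force: [-1.7, -0.6, 0.2]
gripper_width: 0.0004
215 [342.7 232.4] stud angle rel index 1.3 r 0.0886
41 [368.9 252.7] stud angle rel index -31.8 r 0.0564
```

```bash
python3 -m handwheel '{"dp":[[-0.0027,0.00005,0],[-0.0027,0.00005,0],[-0.0027,0.00005,0],[-0.0027,0.00005,0],[0,0,0]],"rotation":[[0,0,-0.04],[0,0,-0.04],[0,0,-0.04],[0,0,-0.04],[0,0,0]]}'
python3 ang.py
python3 -m handwheel '{"dp":[[-0.0027,0.00005,0],[0,0,0],[0,0,0],[0,0,0]],"rotation":[[0,0,-0.04],[0,0,0],[0,0,0],[0,0,0]]}'
python3 ang.py
```

```text
t: 11.65
tcp_pos: [0.5023, -0.0914, 0.0456]
eef_rot: [180.0, -0.0, 156.4]
wrist_force: [-0.5, -0.5, -0.2]
gripper_width: 0.0003
216 [342.7 232.4] stud angle rel index 1.3 r 0.0886
42 [362.7 251. ] stud angle rel index -21.7 r 0.0568
t: 12.2
tcp_pos: [0.505, -0.0926, 0.0458]
eef_rot: [180.0, 0.1, 158.7]
wrist_force: [2.3, -1.3, -1.0]
gripper_width: 0.0007
219 [342.7 232.5] stud angle rel index 1.3 r 0.0884
41 [353.8 251. ] stud angle rel index -7.7 r 0.0566
```

```bash
python3 -m handwheel '{"dp":[[-0.003,-0.0003,0],[-0.003,-0.0003,0],[-0.003,-0.0003,0],[-0.003,-0.0003,0],[0,0,0]],"rotation":[[0,0,-0.045],[0,0,-0.045],[0,0,-0.045],[0,0,-0.045],[0,0,0]]}'
python3 -m handwheel '{"dp":[[0,0,0],[0,0,0],[0,0,0]],"rotation":[[0,0,0],[0,0,0],[0,0,0]]}'
python3 ang.py
```

```text
t: 12.88
tcp_pos: [0.5156, -0.097, 0.0455]
eef_rot: [180.0, -0.0, 169.0]
wrist_force: [-0.6, -0.0, 0.1]
gripper_width: 0.0001
t: 13.25
tcp_pos: [0.5158, -0.0971, 0.0457]
eef_rot: [180.0, -0.0, 169.0]
wrist_force: [0.6, 0.6, -0.1]
gripper_width: 0.0003
216 [342.8 232.4] stud angle rel index 1.2 r 0.0886
41 [348.9 251.9] stud angle rel index 0.2 r 0.0565
```

Wheel at 0.2° and finger free. Now straight up, then back toward the robot.

```bash
python3 -m handwheel '{"dp":[[0,0,-0.01],[0,0,-0.02],[0,0,-0.04],[0,0,-0.05],[0,0,-0.05]],"rotation":[[0,0,0],[0,0,0],[0,0,0],[0,0,0],[0,0,0]]}'
python3 -m handwheel '{"dp":[[0.02,0.03,0],[0.02,0.03,0],[0.02,0.03,0],[0.02,0.03,0],[0,0,0]],"rotation":[[0,0,0],[0,0,0],[0,0,0],[0,0,0],[0,0,0]]}'
python3 -m handwheel '{"dp":[[0.02,0.04,0],[0.02,0.04,0],[0.02,0.04,0],[0,0,0],[0,0,0]],"rotation":[[0,0,0],[0,0,0],[0,0,0],[0,0,0],[0,0,0]]}'
python3 ang.py
python3 - <<'E'
from h import *
p=read_camera("top");cv2.imwrite("pics/f.png",p["color"][120:420,180:560,::-1].repeat(2,0).repeat(2,1))
E
```

```text
t: 13.92
tcp_pos: [0.5157, -0.0971, 0.219]
eef_rot: [-180.0, 0.1, 169.1]
wrist_force: [0.9, 0.7, -0.8]
gripper_width: 0.0007
t: 14.55
tcp_pos: [0.4597, 0.0374, 0.2178]
eef_rot: [179.9, 0.2, 169.2]
wrist_force: [0.7, -0.1, -0.7]
gripper_width: 0.0004
t: 15.18
tcp_pos: [0.4245, 0.1642, 0.2163]
eef_rot: [-180.0, 0.1, 169.1]
wrist_force: [-1.0, -0.2, 0.1]
gripper_width: 0.0005
213 [342.7 232.4] stud angle rel index 1.3 r 0.0886
40 [348.8 251.8] stud angle rel index 0.3 r 0.0567
```

View pics/f.png

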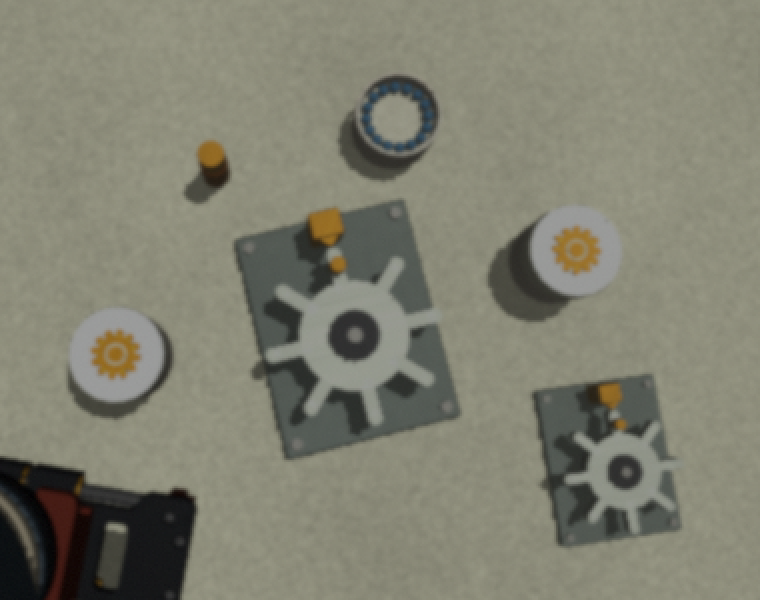

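The stud, at crop (338,264), is in line between the hub (354,334) and the index (327,225). The boxes and vial stand where they did, and the hand is clear.

```bash
python3 -c "
from station import *
print(close_job())"
```

```text
the job is handed in; nothing more can be done
None
```

The tally counter is back at its mark: the studded lobe of the larger wheel rests opposite the index. My last top-camera check put it 0.3° off, which is within measuring error.

- **Flicks:** The wheel started two clicks short, at about -90°. I turned it anticlockwise with the shut fingertips, one click at a time. It rested freely about one click short, reading -44°, for over a second before the last flick.
- **Forces:** The highest wrist reading I saw was about 6 N. After each slip the following lobe briefly touched the back of the finger at 2–3 N. I moved the finger to the middle of the gap so the wheel could settle.
- **Surroundings:** The last picture shows the boxes, the vial and the smaller counter standing as before. The hand is well clear, and I handed the job in at about 15 s.
- **Disagreement:** Before the first push, my estimated lobe-tip positions were several millimetres off in the scene camera on the robot side. I moved in 2 mm to allow for it, and the fingers went into the gap without touching anything.

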